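# Fit the missing tee handle to a gas valve and open it

## Robot

A 7-joint arm with a two-finger parallel gripper is mounted at the origin on a cart in front of the work surface, level with it; the furniture and walls round the work are solid. World frame = base frame: x ahead of the robot, y to its left, z up, the work surface at z = 0. Lengths are in m, angles in rad, forces in N, time in s.
With the tool pointing down it reaches from about 0.425 to 0.8 m from the base axis. Payload 8.3 kg.
Tool frame: the origin (TCP) lies at the very end of the fingers, on their centre line; the grasp point (between the pads) lies 19 mm behind it; z points along the fingers, y is the direction in which the jaws open and shut (so a half turn about z gives the same grasp; the last joint's range is limited). The gripper opens to 85 mm and grips with 20 to 120 N. Pads are 22 mm wide; open, the fingers measure 114 mm over their backs; the gripper's body (76 mm by 85 mm) begins 54 mm behind the grasp point. The pads swing forward as they close: fully open they stand 13 mm farther back than shut.
Start: joints at [1.139, 0.383, 0.016, 1.37, -0.006, 1.388, -0.046], TCP at [0.225, -0.583, 0.198] pointing down, gripper open.
Joint ranges: [-2.95, 2.95], [-0.25, 2.06], [-1.52, 1.56], [0.18, 2.33], [-1.44, 4.58], [0.02, 2.06], [-3.01, 3.01]. Speed limits (rad/s): [2.39, 2.39, 3.01, 3.01, 3.14, 3.14, 3.14].

## Interface

Orientations are given as a unit quaternion [x, y, z, w].
In Python, from station import arm, vision gives the robot as it stands. The module is installed in compiled form; this text tells all that it offers. Calls block until the motion is done:
- arm.move_to(position, orientation): joint-space move of the TCP to a pose.
- arm.servo_line(position, rotation=None, speed=0.15, max_force=None): straight line of the TCP; rotation=None keeps the orientation; speed is the mean speed in m/s. With max_force (N) it stops when the force on the tool has changed by that much, and returns True; else False.
- arm.goto_joints(angles): joint-space move.
- arm.command_gripper(opening, squeeze=None): finger opening in m; squeeze is the grip in N (None keeps the last); returns when the fingers have stopped.
- arm.hold(seconds).
- arm.inverse_kinematics(position, orientation): joint angles nearest the present ones, or None.
- arm.get_obs(): the state.
- vision.snapshot(name): name is "side" or "top" or "wrist"; returns a dict with "img" (480x640x3 uint8, blue, green, red), "vfov" (degrees; the focal length in pixels is half the picture's height over the tangent of half this angle, whatever the lens; pixels are square), "cx", "cy" (the principal point, pixels), "R" (3x3) and "t" (3): a world point X has camera coordinates R X + t. Camera axes: x right, y down, z forward; pixel columns grow to the right and rows downward; lengths in m; the calibration is good to about 2 mm. A picture is of the moment at which its call begins. There is no depth.
A pose or a line that the arm cannot do raises arm.PlanningError and nothing moves.
- arm.finish_job(): hands the job in, once; it reports no verdict.
Trained networks look in the newest picture that a camera, given by its name, has taken for a name from the list of things; names that differ only in an ending like _2 or _b are one class to them, and where a whole thing is asked for, a point or a joint stands for the part that bears it (a point fixed in the world has none). Each returns a list of dicts, best first, with "confidence" (0 to 1); they miss things now and then, are a little off and sometimes report something else, mostly with a low value. They report only what shows in the picture. A call takes as long as a camera call. They do not tell look-alikes from the thing itself.
- vision.silhouettes(thing, camera): "mask" (480x640 bool, what is visible of it) and "bbox" ([left, top, right, bottom] in pixels, round what is visible of it).
The state is a dict: "clock": time; "joint_pos": joint angles; "qvel": joint speeds; "effort": joint torques, N m; "position": TCP position; "tcp_rot": TCP orientation; "force": force on the tool from outside, world axes, zero at the start; "moment": the same for the moment, N m; "opening": finger opening in m.
Only numpy, scipy, OpenCV 4.12 (cv2) and the standard library are available. Lean on these libraries where they do the work, as an engineer would, in place of code of your own. Each camera call takes 0.05 s, during which the arm holds its last target.

## Task

One of the three valves on the nitrogen drying manifold has lost its tee handle, and the empty beaker under its nozzle has to be blown dry. Take the loose tee handle, push it fully home on the bare square stem with its wings in line with the groove in the stem's end, then turn it anticlockwise (seen from above) to the stop so that the valve is fully open with the wings pointing along the nozzle's branch, and let go. Leave the other two valves shut and do not move the beaker, the timer or the dropper bottle.

Things in the scene. Friction and masses are not known exactly. Their poses are not given: they have to be found in the camera images.
- handle: Loose aluminium tee handle, about 110 g, standing on its hub. Origin: centre of the hub's underside; z up, x along the wings. Hub 32 mm across, tapering to 21 mm at its top, z = 26 mm; on it the wing bar, 75 mm long (x), 12 mm wide (13.5 mm at the middle and ends), z = 26 to 50 mm: pinch its middle across y. In the underside a 15.4 mm square bore, flats along x and y, 22 mm deep. Both ends alike.
- bare_seat (a point): On the bare stem's axis, on the bonnet face (105 mm above the bench) where the hub rests when home; turns with the stem. z up; x along the groove in the stem's end. Steel stem 18.5 mm high, 14 mm square, flats along x and y, top 5 mm tapered to 8 mm. A fitted handle has its origin here, its x along this x either way round, with 6 degrees of play each way. Which station is bare varies.
- stem_bare (a joint): Turn of the bare stem, rad: 0 shut (groove across the branch, parallel to the header bar), pi/2 fully open (groove along the branch), hard stops at both; grows anticlockwise from above. Found between 0 and 0.45. Turns stiffly (0.15 N m) and stays where it is left.
- manifold: Fixed: 30 mm square aluminium header bar, 320 mm along y, its axis 75 mm above the bench, a 48 mm gauge on the -y end. Origin on the bench under its middle. Three brass ball valves on its -x side, upright stems at x = -53 mm, y = -105, 0, 105 mm; each branch runs to -x and ends at x = -139 mm in a nozzle bent down, 57 mm above the bench.
- stem_fitted_1 (a joint): Turn of one of the two valves that have their tee handle, rad: 0 shut, pi/2 open. It stands at 0 and must stay shut.
- stem_fitted_2 (a joint): The same for the other valve that has its tee handle.
- fitted_1_seat (a point): On the stem's axis of the first valve that has its handle, at the underside of the handle's hub; its tee handle (as the loose one) reaches to 50 mm above this point.
- fitted_2_seat (a point): The same for the second valve that has its handle.
- mini_beaker: Small empty glass beaker, 42 mm across and 46 mm high, under the nozzle of the bare valve. Origin: centre of its underside. Leave it there.
- timer: White bench timer, 20 x 68 x 60 mm, standing. Origin: centre of its underside. A bystander.
- dropper_bottle: Amber dropper bottle with a black rubber bulb, 36 mm across, 103 mm high. Origin: centre of its underside. A bystander.
There are look-alikes about, which are no part of the job. There is more than one size of the mini_beaker; the one meant has the size given above.

How it is judged:
On the way:
1. the handle is fully home on the bare stem, its wings in line with the stem's groove, before the valve is turned (horizontal distance between handle and bare_seat below 0.003 m and z of handle in the frame of bare_seat between -0.003 and 0.003 m and angle between the x axis of handle and the x axis of bare_seat, either way round below 0.2 rad and value of joint stem_bare below 0.8 rad), for 0.2 s.
At the end, for the whole second after the job is handed in: The once bare valve is within 11 degrees of fully open; its handle is fully home (within 3 mm in height and centring), wings in line with the groove (11 degrees), released and still; the other valves are shut (8 degrees); the beaker stands within 15 mm of where it was (value of joint stem_bare above 1.38 rad and horizontal distance between handle and bare_seat below 0.003 m and z of handle in the frame of bare_seat between -0.003 and 0.003 m and angle between the x axis of handle and the x axis of bare_seat, either way round below 0.2 rad and linear speed of handle below 0.02 m/s and value of joint each of stem_fitted_1, stem_fitted_2 below 0.15 rad and distance of mini_beaker from where it was at the start of the episode below 0.015 m and angle between mini_beaker's own z axis and vertical below 0.2 rad); the robot touches nothing.
It fails at once if one of the other two valves is turned open by more than 11 degrees (value of joint any of stem_fitted_1, stem_fitted_2 above 0.2 rad).
It fails at once if the beaker is pushed more than 15 mm or tipped over (distance of mini_beaker from where it was at the start of the episode above 0.015 m or angle between mini_beaker's own z axis and vertical above 0.3 rad).
It fails at once if the timer or the dropper bottle is pushed more than 15 mm or tipped over (distance of any of timer, dropper_bottle from where it was at the start of the episode above 0.015 m or angle between any of timer, dropper_bottle's own z axis and vertical above 0.3 rad).
It also fails if it takes over 48 s, if anything falls off the work surface, if the arm or the gripper's body presses on something with over 40 N, if the wrist force passes 120 N, or if a joint passes its speed limit or range.

## Working session

There is one attempt and no reset: what is moved stays moved. The work goes in short steps, each a Python script; the robot and the scene stay as the last script left them, time stands still between calls to the robot, and variables do not carry over. Pictures are saved under pics/ and viewed, and the job is handed in when it is done.

```bash
mkdir -p pics
cat > h.py <<'E'
import numpy as np, cv2
from station import arm, vision
def snap(n,f=None):
    s=vision.snapshot(n)
    if f: cv2.imwrite('pics/'+f,s['img'])
    return s
def foc(s): return 240/np.tan(np.radians(s['vfov'])/2)
def ray(s,u,v):
    R=np.array(s['R']);t=np.array(s['t']);f=foc(s)
    d=R.T@np.array([(u-s['cx'])/f,(v-s['cy'])/f,1]); return -R.T@t,d
def onz(s,u,v,z):
    o,d=ray(s,u,v); return o+d*(z-o[2])/d[2]
def proj(s,X):
    c=np.array(s['R'])@np.array(X)+np.array(s['t']);f=foc(s); return np.array([s['cx']+f*c[0]/c[2],s['cy']+f*c[1]/c[2]])
E
python3 - <<'E'
from h import *
o=arm.get_obs();print(o['clock'],o['position'],o['tcp_rot'],o['opening'])
for n in ['top','side','wrist']:
    s=snap(n,n+'0.png');print(n,s['vfov'],-np.array(s['R']).T@s['t'],np.array(s['R'])[2])
    for th in ['handle','bare_seat','manifold','mini_beaker','timer','dropper_bottle','fitted_1_seat']:
        for r in vision.silhouettes(th,n):
            ys,xs=np.where(r['mask']);print(th,r['confidence'],r['bbox'],xs.mean().round(1),ys.mean().round(1))
E
```

```text
0.0 [ 0.2251363  -0.58242777  0.19678579] [ 9.83041718e-01  1.83379438e-01 -1.97493434e-04 -9.61030265e-04] 0.08546784725861063
top 50.09267306085703 [0.44802888 0.03233583 1.00795832] [ 0.09786695  0.02599038 -0.99486007]
handle 0.84 [183.1, 226.7, 205.4, 264.6] 194.9 247.6
bare_seat 0.53 [442.3, 232.1, 452.2, 242.5] 446.6 234.9
manifold 0.84 [284.5, 193.4, 506.5, 249.2] 388.3 215.2
mini_beaker 0.74 [432.9, 275.3, 455.2, 297.7] 441.5 286.3
mini_beaker 0.67 [466.4, 273.3, 505.4, 305.5] 488.9 290.4
mini_beaker 0.66 [425.9, 316.4, 458.8, 348.5] 443.6 330.7
timer 0.55 [172.3, 173.1, 217.5, 186.8] 193.0 179.0
dropper_bottle 0.75 [237.1, 167.9, 261.5, 188.6] 247.4 177.9
fitted_1_seat 0.86 [368.6, 231.7, 410.8, 250.7] 389.0 240.3
side 43.9898038303328 [ 0.46332031 -0.88305612  0.87910898] [ 0.07746283  0.76270818 -0.64208702]
handle 0.8 [285.5, 196.1, 321.2, 216.1] 302.0 202.3
handle 0.65 [334.1, 307.7, 341.8, 323.8] 336.8 315.5
bare_seat 0.53 [332.1, 308.3, 343.4, 319.8] 336.5 315.3
bare_seat 0.46 [357.0, 198.7, 371.2, 236.3] 365.3 218.5
manifold 0.88 [316.6, 228.9, 395.0, 380.8] 357.1 311.3
mini_beaker 0.95 [283.1, 342.9, 305.9, 371.4] 291.1 356.2
mini_beaker 0.94 [229.3, 334.0, 262.0, 381.4] 245.1 357.9
mini_beaker 0.57 [274.6, 370.1, 309.0, 416.6] 289.7 391.6
timer 0.65 [352.4, 179.6, 362.4, 212.1] 355.7 194.7
dropper_bottle 0.73 [355.7, 191.8, 370.3, 233.0] 365.1 217.0
fitted_1_seat 0.79 [313.9, 246.9, 332.5, 285.9] 321.2 268.9
wrist 70.0376126229469 [ 0.29003101 -0.55892621  0.37408938] [-0.25750672 -0.09991283 -0.96109714]
```

View pics/top0.png

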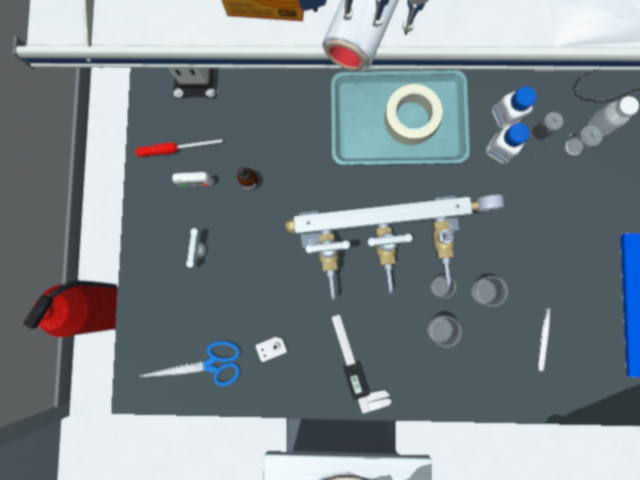

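View pics/side0.png

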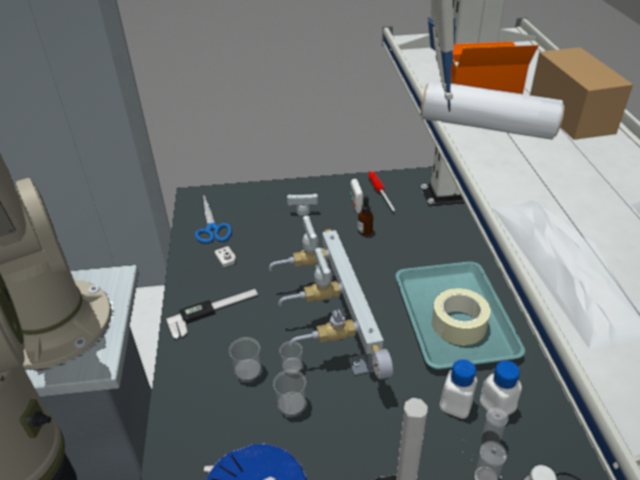

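Run:
```python
import cv2,numpy as np
a=cv2.imread('pics/top0.png');b=cv2.imread('pics/side0.png')
cv2.imwrite('pics/c0.png',np.hstack([cv2.resize(a[210:310,420:520],(400,400),interpolation=3),cv2.resize(a[205:285,155:235],(400,400),interpolation=3)]))
cv2.imwrite('pics/c1.png',np.hstack([cv2.resize(b[290:390,270:370],(400,400),interpolation=3),cv2.resize(b[165:245,270:350],(400,400),interpolation=3)]))
```

```text
(no output)
```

View pics/c0.png

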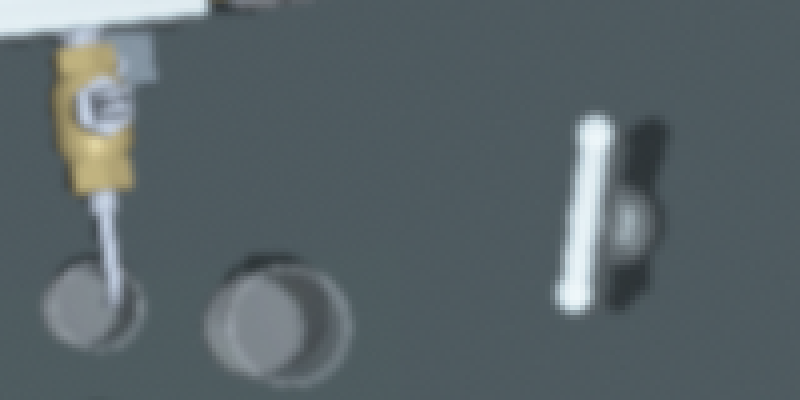

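View pics/c1.png

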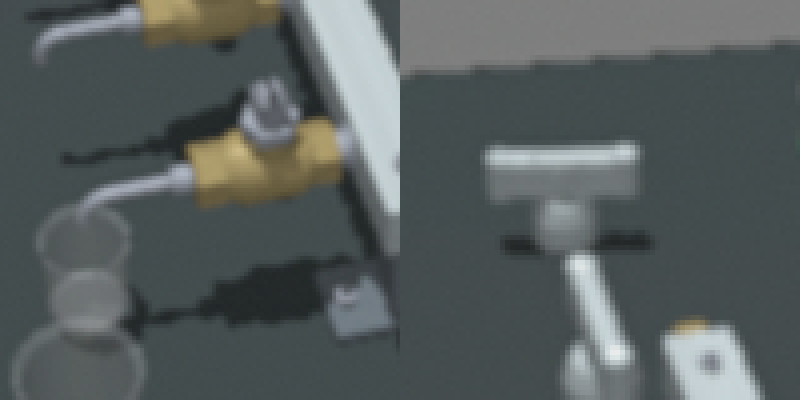

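Run:
```python
from h import *
s=snap('top')
a=onz(s,194,231,.05);b=onz(s,189.4,264.4,.05);print('handle',a,b,(a+b)/2,np.linalg.norm(a-b),np.degrees(np.arctan2(*(a-b)[[1,0]])))
# header top corners approx
print('stem',onz(s,446.3,236.3,.1235))
print('fit',onz(s,389.5,240,.155),onz(s,327.5,246.5,.155))
print('beaker',onz(s,441.5,286,0.023))
print('bottle',onz(s,250,183,0.0),'timer',onz(s,195,184,0))
```

```text
handle [0.56903813 0.29564969 0.05      ] [0.50564679 0.3017226  0.05      ] [0.53734246 0.29868614 0.05      ] 0.0636815713606733 -5.4722544531293975
stem [ 0.55675307 -0.16264595  0.1235    ]
fit [ 0.54531493 -0.06158235  0.155     ] [0.5328925  0.04151821 0.155     ]
beaker [ 0.47375722 -0.17508128  0.023     ]
bottle [0.67386504 0.20049528 0.        ] timer [0.6705091  0.31132632 0.        ]
```

```bash
cat >> h.py <<'E'
def q(yaw): return [float(np.cos(yaw/2)),float(np.sin(yaw/2)),0.,0.]
E
python3 - <<'E'
from h import *
np.set_printoptions(precision=3,suppress=True)
for p in ([.557,-.163,.133],[.557,-.163,.25],[.537,.298,.03]):
  for d in (-174,-84,-60,-30,-5,7,15,97,120,174):
    print(p,d,arm.inverse_kinematics(p,q(np.radians(d))))
E
```

```text
[0.557, -0.163, 0.133] -174 [ 0.713  0.395 -0.626  1.57   0.239  1.255  1.724]
[0.557, -0.163, 0.133] -84 [ 0.325  0.331 -0.12   1.589  0.041  1.225 -2.839]
[0.557, -0.163, 0.133] -60 [ 0.37   0.334 -0.177  1.586  0.061  1.227 -2.436]
[0.557, -0.163, 0.133] -30 [ 0.414  0.338 -0.232  1.584  0.081  1.229 -1.927]
[0.557, -0.163, 0.133] -5 [ 0.461  0.344 -0.293  1.582  0.103  1.231 -1.508]
[0.557, -0.163, 0.133] 7 [ 0.476  0.346 -0.312  1.581  0.11   1.232 -1.304]
[0.557, -0.163, 0.133] 15 [ 0.481  0.346 -0.318  1.581  0.113  1.232 -1.166]
[0.557, -0.163, 0.133] 97 [ 0.618  0.371 -0.498  1.574  0.184  1.243  0.212]
[0.557, -0.163, 0.133] 120 [ 0.657  0.38  -0.549  1.573  0.205  1.248  0.597]
[0.557, -0.163, 0.133] 174 [ 0.69   0.388 -0.595  1.571  0.225  1.252  1.525]
[0.557, -0.163, 0.25] -174 [ 0.703  0.328 -0.624  1.384  0.19   1.489  1.764]
[0.557, -0.163, 0.25] -84 [ 0.352  0.275 -0.156  1.401  0.042  1.469 -2.84 ]
[0.557, -0.163, 0.25] -60 [ 0.392  0.278 -0.207  1.399  0.057  1.47  -2.432]
[0.557, -0.163, 0.25] -30 [ 0.429  0.281 -0.255  1.397  0.07   1.472 -1.918]
[0.557, -0.163,
[... 497 characters left out ...]
 0.593  1.187  0.705]
[0.537, 0.298, 0.03] -84 [ 0.25   0.907 -1.292  1.568  0.888  1.354  2.102]
[0.537, 0.298, 0.03] -60 [-1.378  0.959  1.35   1.643 -0.959  1.349 -2.493]
[0.537, 0.298, 0.03] -30 [-1.052  0.572  0.681  1.631 -0.396  1.082 -2.354]
[0.537, 0.298, 0.03] -5 [ 0.109  0.702 -0.969  1.574  0.61   1.194 -2.639]
[0.537, 0.298, 0.03] 7 [ 0.069  0.669 -0.898  1.575  0.554  1.17  -2.395]
[0.537, 0.298, 0.03] 15 [ 0.027  0.64  -0.828  1.577  0.503  1.15  -2.221]
[0.537, 0.298, 0.03] 97 [ 0.06   0.662 -0.883  1.576  0.543  1.165 -0.816]
[0.537, 0.298, 0.03] 120 [ 0.068  0.668 -0.897  1.575  0.553  1.17  -0.422]
[0.537, 0.298, 0.03] 174 [ 0.089  0.685 -0.934  1.575  0.582  1.182  0.502]
```

Run:
```python
from h import *
np.set_printoptions(precision=3,suppress=True)
o=arm.get_obs()['position']
arm.servo_line([.225,-.583,.32],speed=.2)
arm.move_to([.557,-.163,.26],q(0.))
s=snap('wrist','w1.png');print(proj(s,[.557,-.163,.1235]))
arm.move_to([.537,.298,.18],q(np.radians(-5)))
s=snap('wrist','w2.png');print(proj(s,[.537,.298,.05]))
for r in vision.silhouettes('handle','wrist'): print(r['confidence'],r['bbox'])
print(arm.get_obs()['clock'])
```

```text
[317.881 220.457]
[317.704 223.867]
0.58 [303.9, 180.2, 334.8, 259.8]
0.38 [392.3, 12.7, 450.5, 78.7]
5.8083
```

View pics/w1.png

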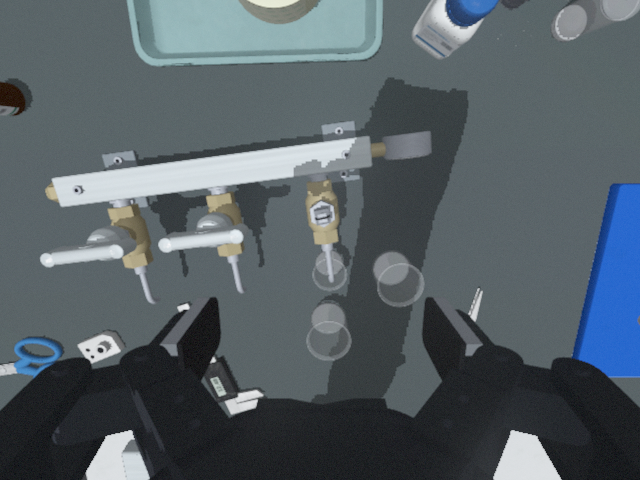

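View pics/w2.png

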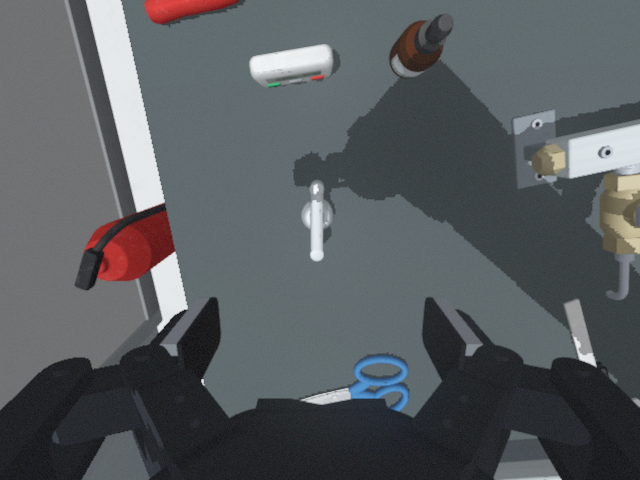

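Run:
```python
import cv2,numpy as np
a=cv2.imread('pics/w1.png');b=cv2.imread('pics/w2.png')
cv2.imwrite('pics/c2.png',np.hstack([cv2.resize(a[190:240,297:347],(400,400),interpolation=3),cv2.resize(b[170:270,267:367],(400,400),interpolation=3)]))
```

```text
(no output)
```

View pics/c2.png

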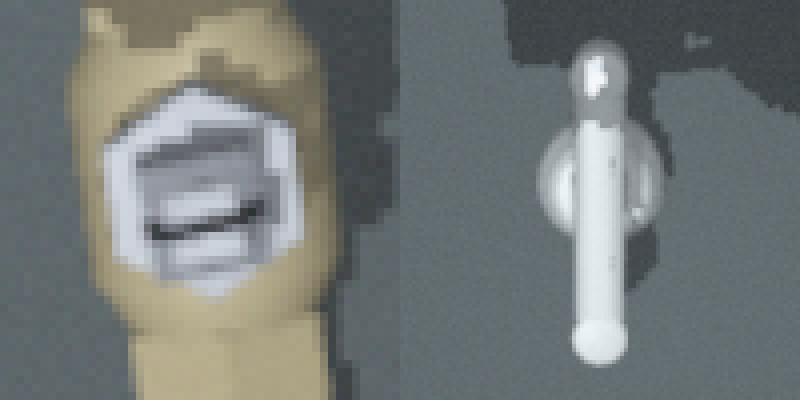

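Run:
```python
from h import *
np.set_printoptions(precision=4,suppress=True)
s=snap('wrist')
lo=onz(s,317,261.2,.05);print('lo end',lo)
for v in (180,184,188,192): print(v,onz(s,317,v,.05),onz(s,317,v,.026))
for u in (302.0,332.7): print('hub',onz(s,u,217,.0))
print(onz(s,310.5,240,.05),onz(s,323.5,240,.05))
st=snap('top')
# silhouette ends predicted in top for candidates
for c in ([.537,.2987],): 
  for e in (-.0375,.0375): print(proj(st,[c[0]+e,c[1],.05]))
import math
for r in vision.silhouettes('handle','top')[:1]:
  m=r['mask'];ys,xs=np.where(m);cv2.imwrite('pics/m.png',m*255);print(r['bbox'],[(y,xs[ys==y].min(),xs[ys==y].max()) for y in range(ys.min(),ys.max()+1,3)])
```

```text
lo end [0.5009 0.3021 0.05  ]
180 [0.5766 0.2951 0.05  ] [0.5742 0.2955 0.026 ]
184 [0.5731 0.2954 0.05  ] [0.5704 0.2959 0.026 ]
188 [0.5696 0.2957 0.05  ] [0.5666 0.2962 0.026 ]
192 [0.566 0.296 0.05 ] [0.5628 0.2966 0.026 ]
hub [0.5344 0.3155 0.    ]
hub [0.5315 0.283  0.    ]
[0.5222 0.3062 0.05  ] [0.5211 0.2942 0.05  ]
[190.8594 267.6915]
[192.5189 228.1154]
[182.6, 241.5, 206.4, 264.1] [(243, np.int64(201), np.int64(202)), (246, np.int64(191), np.int64(205)), (249, np.int64(189), np.int64(205)), (252, np.int64(188), np.int64(205)), (255, np.int64(188), np.int64(203)), (258, np.int64(188), np.int64(196)), (261, np.int64(187), np.int64(195)), (264, np.int64(187), np.int64(195))][ WARN:0@3.575] global loadsave.cpp:1063 imwrite_ Unsupported depth image for selected encoder is fallbacked to CV_8U.
```

Run:
```python
from h import *
np.set_printoptions(precision=3,suppress=True)
Q=q(np.radians(-5.3)); x,y=.5388,.2986
print(arm.get_obs()['joint_pos'],arm.inverse_kinematics([x,y,.03],Q))
arm.command_gripper(.05,60)
arm.move_to([x,y,.12],Q)
print('hit',arm.servo_line([x,y,.029],speed=.12,max_force=8))
print(arm.get_obs()['position'])
arm.command_gripper(.0,60)
o=arm.get_obs();print(o['opening'],o['position'],o['force'],o['joint_pos'],o['clock'])
snap('wrist','w3.png')
```

```text
[-0.093  0.443 -0.649  1.406  0.267  1.381 -2.405] [-0.119  0.571 -0.604  1.579  0.351  1.103 -2.472]
hit False
[0.539 0.299 0.03 ]
-1.819847552007887e-05 [0.539 0.299 0.029] [ 0.497  0.122 -0.072] [-0.118  0.572 -0.605  1.579  0.352  1.101 -2.473] 8.1917
```

View pics/w3.png

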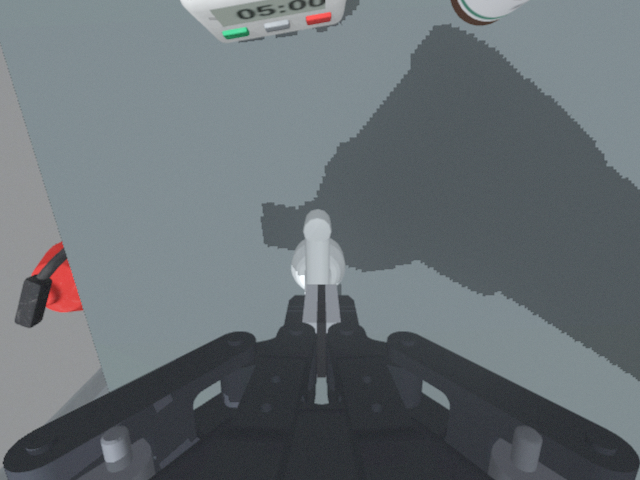

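Run:
```python
from h import *
np.set_printoptions(precision=3,suppress=True)
s=snap('wrist')
o=arm.get_obs();p=o['position'];print(p,o['tcp_rot'],o['opening'])
for X in (p,[.5388,.2986,.05],[.5388+.0373,.2952,.05],[.5388,.2986,.0],p+[0,0,.019]): print(X,proj(s,X))
snap('side','s3.png');a=cv2.imread('pics/s3.png')
cv2.imwrite('pics/c3.png',cv2.resize(a[150:250,250:370],(720,600),interpolation=3))
```

```text
[0.539 0.299 0.029] [ 0.999 -0.046 -0.     0.   ] 4.1146759832620104e-05
[0.539 0.299 0.029] [318.735 274.794]
[0.5388, 0.2986, 0.05] [318.4  290.52]
[0.5761, 0.2952, 0.05] [318.108 215.709]
[0.5388, 0.2986, 0.0] [318.888 257.894]
[0.539 0.299 0.048] [318.535 288.862]
```

View pics/c3.png

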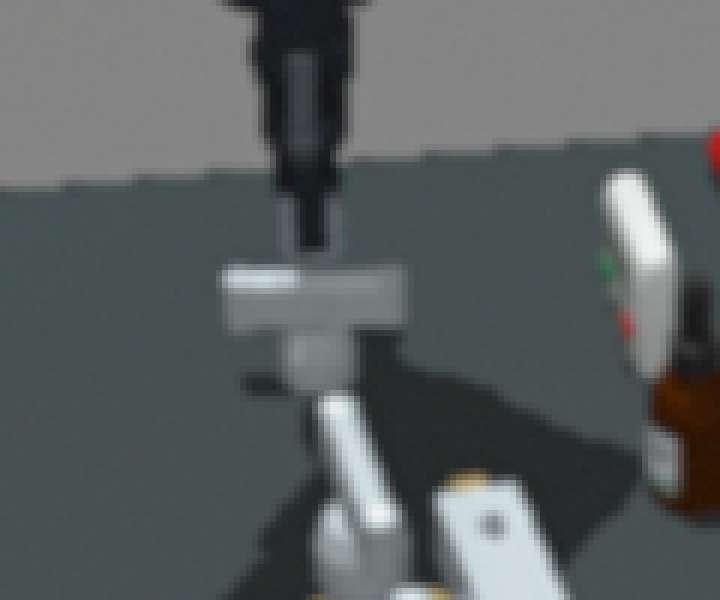

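Run:
```python
from h import *
np.set_printoptions(precision=3,suppress=True)
s=snap('side')
p=arm.get_obs()['position']
for z in (0,.019,.03,.04,.05): print(z,proj(s,p+[0,0,z]))
print('handle top c',proj(s,[.5388,.2986,.05]),proj(s,[.5388,.2986,.026]),proj(s,[.5388,.2986,0]))
s=snap('wrist','w4.png')
a=cv2.imread('pics/w4.png');cv2.imwrite('pics/c4.png',cv2.resize(a[190:410,220:420],(600,600),interpolation=3))
```

```text
0 [302.474 202.109]
0.019 [302.145 195.734]
0.03 [301.953 191.994]
0.04 [301.776 188.562]
0.05 [301.597 185.099]
handle top c [302.111 195.041] [302.525 203.089] [302.965 211.618]
```

View pics/c4.png

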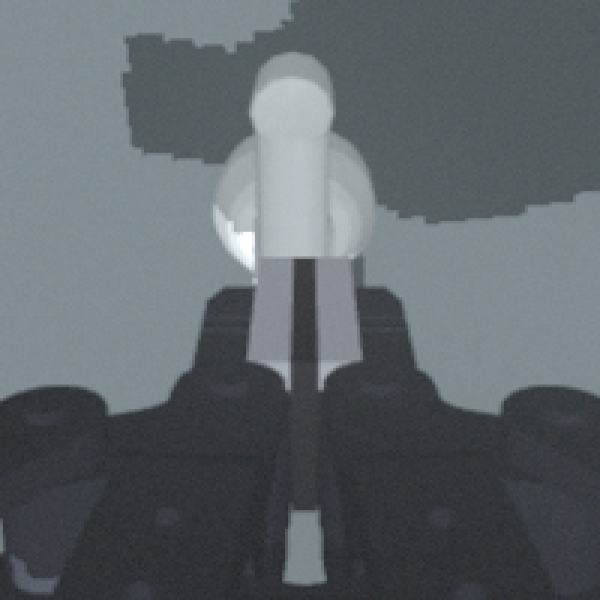

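Run:
```python
from h import *
np.set_printoptions(precision=3,suppress=True)
arm.servo_line([.5388,.2986,.10],speed=.2)
ims=[]
for op in (0,.03):
    if op: arm.command_gripper(op)
    s=snap('side');p=arm.get_obs()['position']; print(op,arm.get_obs()['opening'],p,proj(s,p),proj(s,p+[0,0,.019]))
    ims.append(cv2.resize(s['img'][120:240,260:340],(400,600),interpolation=3))
cv2.imwrite('pics/c5.png',np.hstack(ims))
print(arm.get_obs()['clock'])
```

```text
0 0.0002402756912533659 [0.539 0.298 0.1  ] [301.131 177.946] [300.78  171.152]
0.03 0.030098249223652257 [0.539 0.299 0.1  ] [301.165 177.818] [300.814 171.024]
9.45
```

View pics/c5.png

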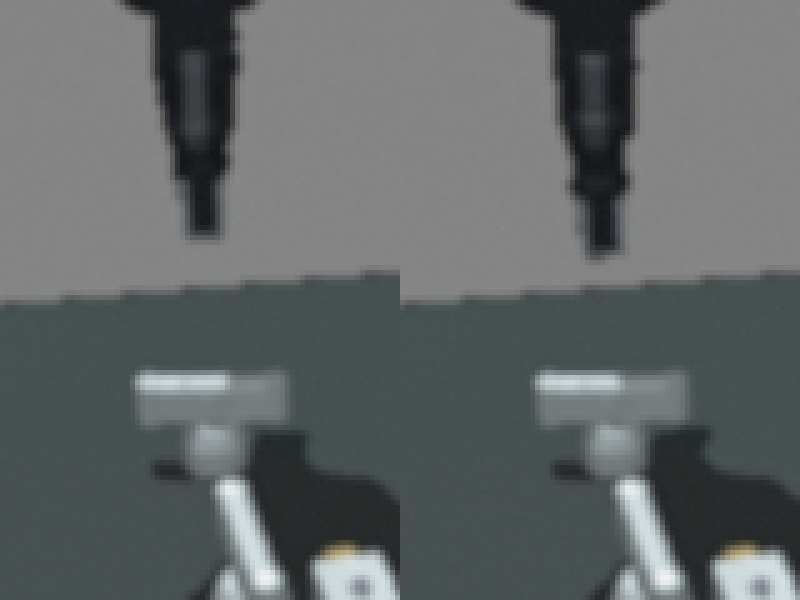

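Run:
```python
from h import *
np.set_printoptions(precision=3,suppress=True)
print('hit',arm.servo_line([.5388,.2986,.002],speed=.1,max_force=8))
print(arm.get_obs()['position'])
arm.command_gripper(.0,60)
o=arm.get_obs();print(o['opening'],o['position'],o['force'],o['clock'])
s=snap('side');a=cv2.resize(s['img'][140:240,260:340],(480,600),interpolation=3);cv2.imwrite('pics/c6.png',a)
snap('wrist','w6.png')
```

```text
hit False
[0.539 0.299 0.003]
0.010214357690998358 [0.539 0.299 0.003] [-0.009 -0.401  2.879] 10.8833
```

View pics/c6.png

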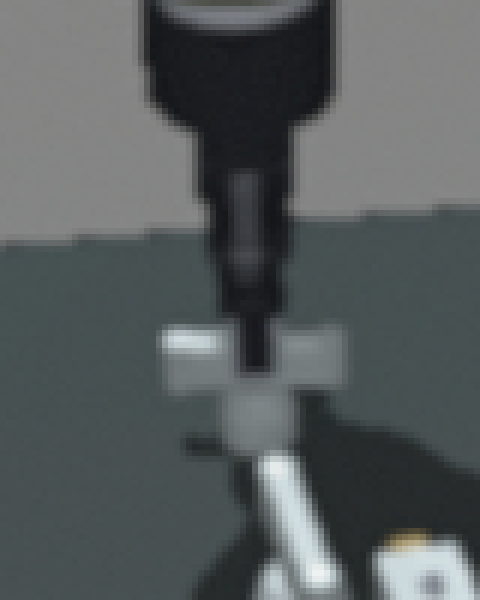

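View pics/w6.png

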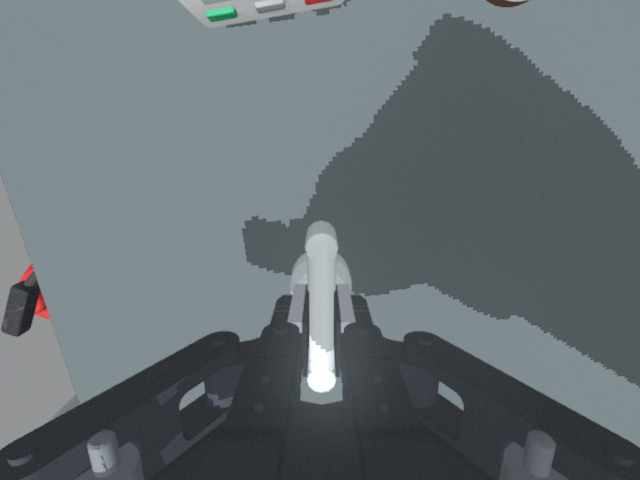

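Run:
```python
from h import *
import pickle
np.set_printoptions(precision=3,suppress=True)
arm.servo_line([.5388,.2986,.25],speed=.25)
o=arm.get_obs();print('after lift',o['opening'],o['force'])
y=np.radians(-78);d=np.array([np.cos(y),np.sin(y),0])
st=np.array([.557,-.163,0])
arm.move_to(list(st+.045*d+[0,0,.25]),q(y))
A=snap('wrist','w7.png')
arm.servo_line(list(st+.045*d+[0,0,.185]),speed=.15)
B=snap('wrist','w8.png')
pickle.dump((A,B),open('ab.pkl','wb'))
o=arm.get_obs();print(o['opening'],o['force'],o['joint_pos'],o['position'],o['clock'])
print(proj(A,st+[0,0,.1235]),proj(B,st+[0,0,.1235]))
```

```text
after lift 0.010476991210221954 [ 0.519  0.326 -1.393]
0.0107625322620504 [-0.832  0.078 -0.867] [ 0.652  0.381 -0.477  1.435  0.175  1.366 -2.762] [ 0.567 -0.207  0.186] 14.65
[320.936 269.92 ] [320.475 301.808]
```

View pics/w8.png

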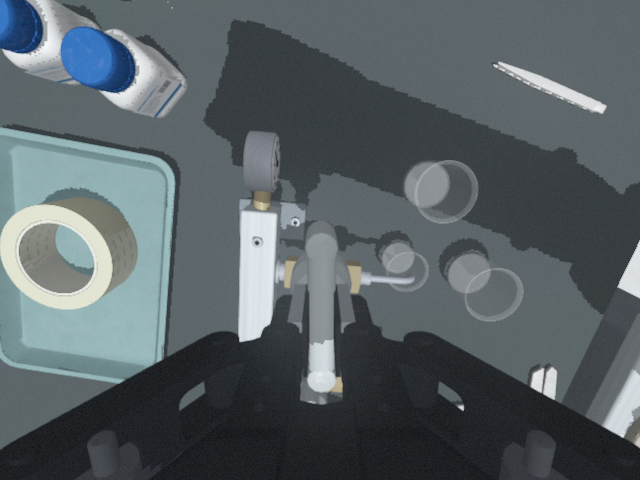

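Run:
```python
from h import *
import pickle
np.set_printoptions(precision=3,suppress=True)
y=np.radians(-78);d=np.array([np.cos(y),np.sin(y),0])
st=np.array([.557,-.163,0])
arm.servo_line(list(st+.045*d+[0,0,.2]),speed=.2)
arm.servo_line(list(st-.06*d+[0,0,.2]),speed=.2)
B=snap('wrist','w9.png')
pickle.dump(B,open('b.pkl','wb'))
o=arm.get_obs();print(o['opening'],o['force'],o['position'],o['clock'])
u,v=proj(B,st+[0,0,.1235]);print(u,v);u,v=int(u),int(v)
cv2.imwrite('pics/c9.png',cv2.resize(B['img'][v-30:v+30,u-40:u+40],(800,600),interpolation=3));print(u-40,v-30)
```

```text
0.010351580920502005 [-0.202 -0.753 -0.478] [ 0.544 -0.106  0.2  ] 15.625
319.2701966055753 161.15829241580948
279 131
```

View pics/w9.png

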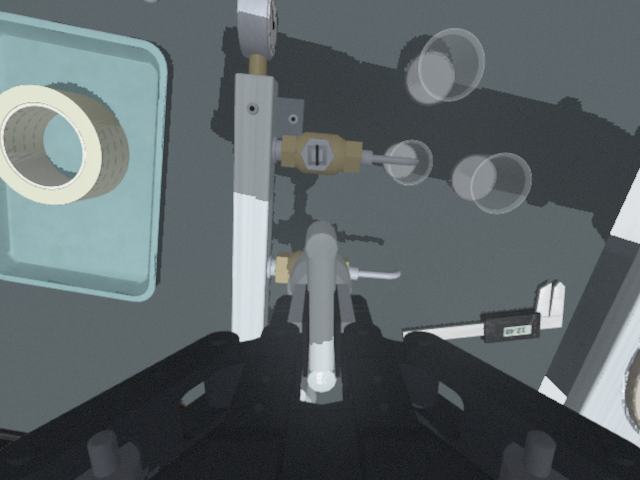

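View pics/c9.png

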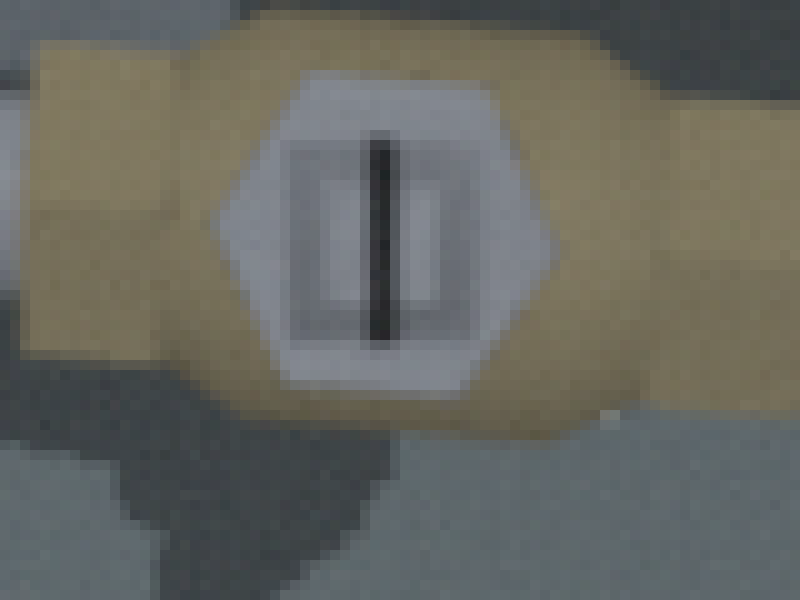

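Run:
```python
from h import *
import pickle
np.set_printoptions(precision=4,suppress=True)
B=pickle.load(open('b.pkl','rb'))
for z in (.1185,.1235): print('stem',onz(B,317.2,155.3,z))
cv2.imwrite('pics/c10.png',cv2.resize(B['img'][210:410,270:370],(400,800),interpolation=3)[:600] if 0 else cv2.resize(B['img'][210:410,250:390],(420,600),interpolation=3))
p=arm.get_obs()['position'];y=np.radians(-78);d=np.array([np.cos(y),np.sin(y),0])
for e in (-.0375,0,.0375):
  for z in (-.003,.023,.047): print(e,z,proj(B,p+e*d+[0,0,z]))
```

```text
stem [ 0.5593 -0.1665  0.1185]
stem [ 0.5593 -0.1667  0.1235]
-0.0375 -0.003 [319.9626 333.7464]
-0.0375 0.023 [319.9205 360.4763]
-0.0375 0.047 [319.8696 392.8661]
0 -0.003 [319.8751 274.1879]
0 0.023 [319.8174 293.621 ]
0 0.047 [319.7462 317.5688]
0.0375 -0.003 [319.7778 207.9106]
0.0375 0.023 [319.7007 218.0178]
0.0375 0.047 [319.6038 230.7132]
```

View pics/c10.png

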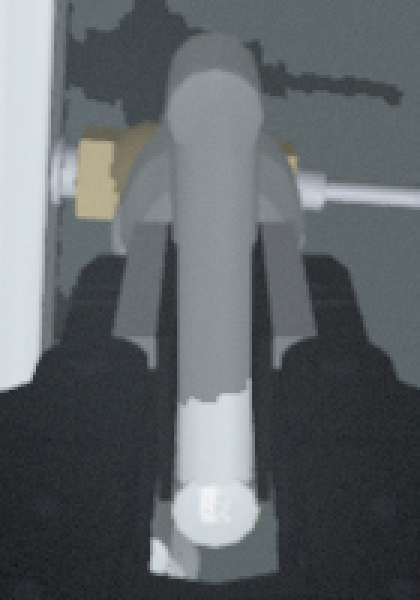

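Run:
```python
from h import *
np.set_printoptions(precision=4,suppress=True)
arm.command_gripper(0,100)
x,y=.5603,-.1668
arm.servo_line([x,y,.2],speed=.15)
arm.servo_line([x,y,.135],speed=.12)
arm.hold(.2)
print('free',arm.get_obs()['force'])
h=arm.servo_line([x,y,.1075],speed=.03,max_force=12)
o=arm.get_obs();print(h,o['position'],o['force'],o['moment'],o['opening'],o['clock'])
s=snap('side');cv2.imwrite('pics/c11.png',cv2.resize(s['img'][230:350,270:390],(600,600),interpolation=3))
```

```text
free [-0.272 -0.564 -0.728]
True [ 0.5606 -0.1679  0.1148] [ 0.388  -0.7257  3.3254] [ 0.0389 -0.0706  0.0165] 0.00882089516887707 17.9917
```

View pics/c11.png

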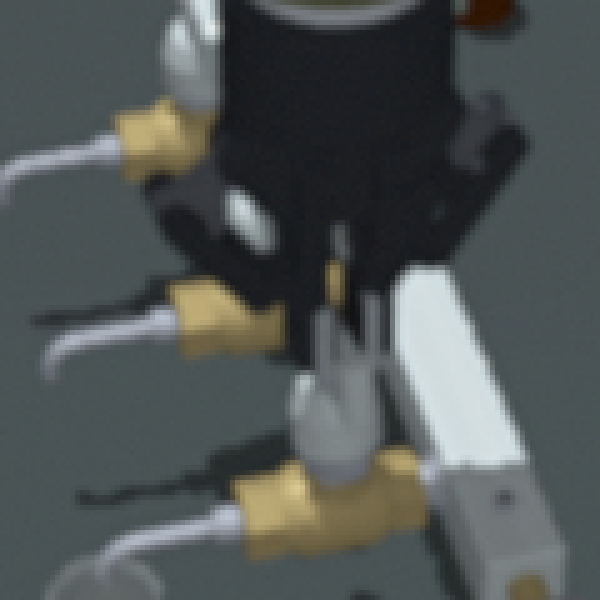

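Run:
```python
from h import *
np.set_printoptions(precision=4,suppress=True)
x,y=.5604,-.1676
for k in range(2):
    h=arm.servo_line([x,y,.1035],speed=.02,max_force=30)
    o=arm.get_obs();print(h,o['position'],o['force'],o['moment'],o['opening'],o['clock'])
    if h: break
s=snap('side');cv2.imwrite('pics/c12.png',cv2.resize(s['img'][270:350,300:380],(600,600),interpolation=3))
snap('wrist','w12.png')
```

```text
True [ 0.5617 -0.1695  0.1141] [ 1.5871 -2.2795  4.3394] [-0.3991 -0.0395  0.0196] 0.008395552152077003 18.3667
```

View pics/c12.png

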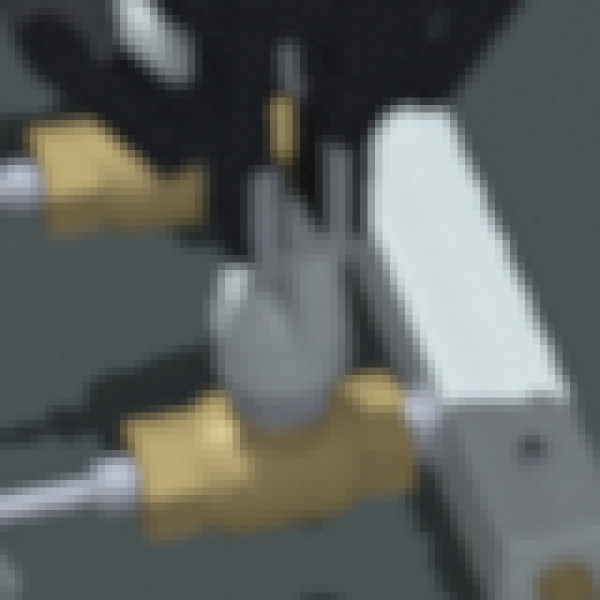

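View pics/w12.png

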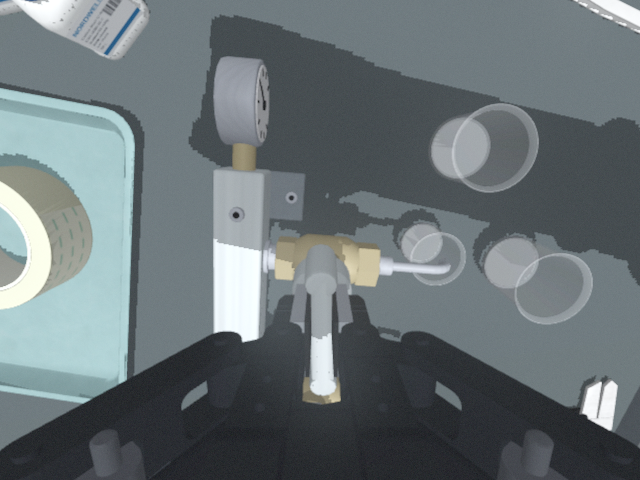

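Run:
```python
from h import *
np.set_printoptions(precision=1,suppress=True)
s=snap('side');w=snap('wrist')
y=np.radians(-78);d=np.array([np.cos(y),np.sin(y),0]);n=np.array([d[1],-d[0],0])
def draw(S,zh,c,col,k,u0,v0):
    im=S
    def P(X): 
        a=(proj(cam,X)-[u0,v0])*k; return tuple(int(v) for v in a)
    t=np.linspace(0,2*np.pi,40)
    for r,z in((.016,0),(.0105,.026)):
        pts=np.array([P(c+[r*np.cos(a),r*np.sin(a),zh+z]) for a in t]);cv2.polylines(im,[pts],1,col,1)
    pts=np.array([P(c+a*.0375*d+b*.0065*n+[0,0,zh+.05]) for a,b in((1,1),(1,-1),(-1,-1),(-1,1))]);cv2.polylines(im,[pts],1,col,1)
c=np.array([.5603,-.1668,0])
out=[]
for cam,u0,v0 in((s,300,270),(w,280,220)):
    sz=80 if cam is s else 200
    for zh,col in((.105,(0,255,0)),(.112,(0,0,255))):
        im=cv2.resize(cam['img'][v0:v0+sz,u0-(60 if cam is w else 0):u0-(60 if cam is w else 0)+sz],(400,400),interpolation=3)
        draw(im,zh,c,col,400/sz,u0-(60 if cam is w else 0),v0);out.append(im)
cv2.imwrite('pics/c13.png',np.hstack(out[:2]));cv2.imwrite('pics/c14.png',np.hstack(out[2:]))
```

```text
(no output)
```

View pics/c13.png

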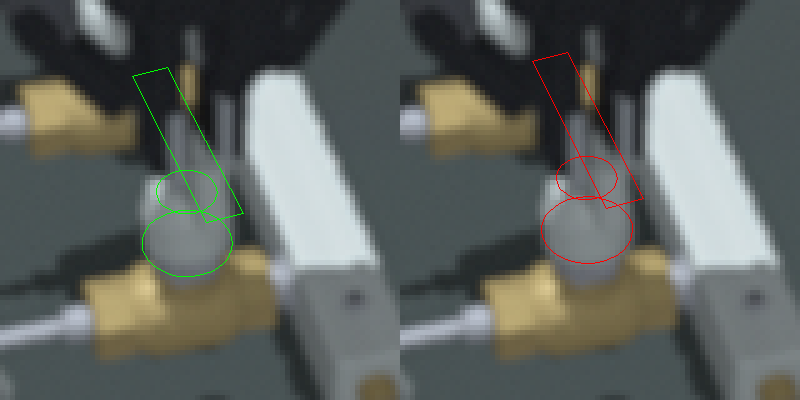

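View pics/c14.png

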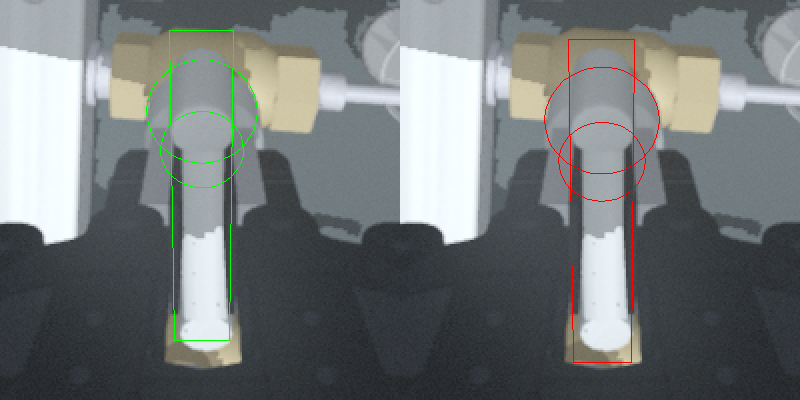

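```bash
cat > mdl.py <<'E'
from h import *
def over(cam,origin,yaw,phi,u0,v0,w,h,k,col=(0,255,0)):
    """phi: +x(tool) end dips by phi about wing mid; origin= handle origin"""
    c,s_=np.cos(yaw),np.sin(yaw)
    Rz=np.array([[c,-s_,0],[s_,c,0],[0,0,1]]);Ry=np.array([[np.cos(phi),0,np.sin(phi)],[0,1,0],[-np.sin(phi),0,np.cos(phi)]])
    R=Rz@Ry
    im=cv2.resize(cam['img'][v0:v0+h,u0:u0+w],(w*k,h*k),interpolation=3)
    P=lambda X:tuple(int(v) for v in (proj(cam,R@np.array(X)+origin)-[u0,v0])*k)
    t=np.linspace(0,2*np.pi,40)
    for r,z in((.016,0),(.0105,.026)):
        cv2.polylines(im,[np.array([P([r*np.cos(a),r*np.sin(a),z]) for a in t])],1,col,1)
    for z in (.026,.05):
        cv2.polylines(im,[np.array([P([a*.0375,b*.0065,z]) for a,b in((1,1),(1,-1),(-1,-1),(-1,1))])],1,col,1)
    return im,R
E
python3 - <<'E'
from mdl import *
p=arm.get_obs()['position'];s=snap('side');w=snap('wrist');y=np.radians(-78)
print(p,arm.get_obs()['tcp_rot'])
A=[];B=[]
for deg in (0,15,25):
    ph=np.radians(deg)
    c,s_=np.cos(y),np.sin(y)
    Ry=np.array([[np.cos(ph),0,np.sin(ph)],[0,1,0],[-np.sin(ph),0,np.cos(ph)]]);Rz=np.array([[c,-s_,0],[s_,c,0],[0,0,1]])
    org=p+[0,0,.040]-Rz@Ry@np.array([0,0,.043])
    A.append(over(s,org,y,ph,300,270,65,80,4)[0]);B.append(over(w,org,y,ph,255,200,130,210,2)[0])
    print(deg,org)
cv2.imwrite('pics/c15.png',np.hstack(A));cv2.imwrite('pics/c16.png',np.hstack(B))
E
```

```text
[ 0.56162361 -0.16944195  0.11400854] [ 7.76495173e-01 -6.30117588e-01  2.61852250e-03  4.63178580e-04]
0 [ 0.56162361 -0.16944195  0.11100854]
15 [ 0.55930971 -0.15855593  0.11247373]
25 [ 0.55784531 -0.15166648  0.1150373 ]
```

View pics/c15.png

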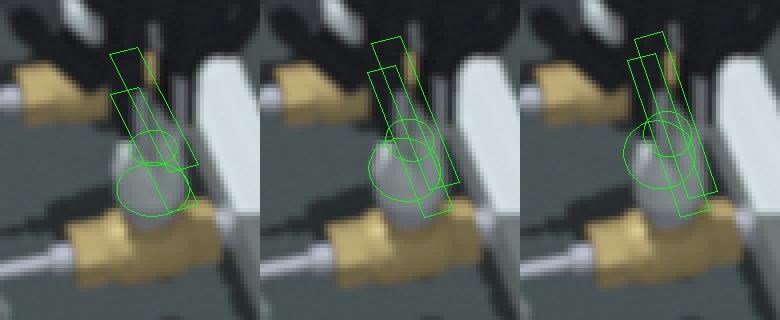

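View pics/c16.png

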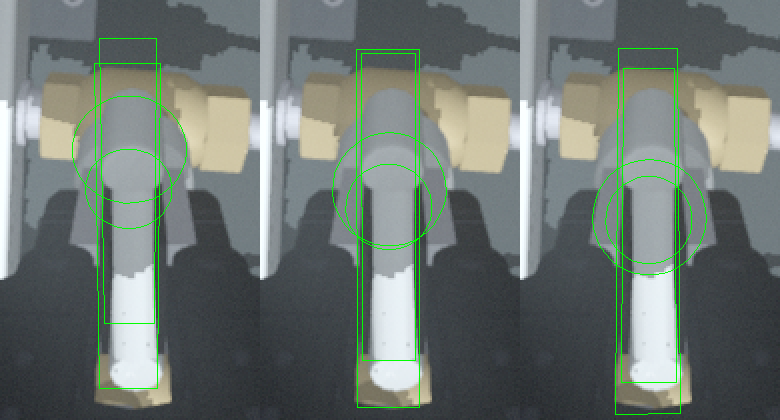

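Run:
```python
from mdl import *
p=arm.get_obs()['position'];s=snap('side');w=snap('wrist');y=np.radians(-78)
A=[];B=[]
for deg,dz in ((-10,.037),(-20,.037),(-30,.037)):
    ph=np.radians(deg)
    c,s_=np.cos(y),np.sin(y)
    Ry=np.array([[np.cos(ph),0,np.sin(ph)],[0,1,0],[-np.sin(ph),0,np.cos(ph)]]);Rz=np.array([[c,-s_,0],[s_,c,0],[0,0,1]])
    org=p+[0,0,dz]-Rz@Ry@np.array([0,0,.043])
    A.append(over(s,org,y,ph,300,270,65,80,4)[0]);B.append(over(w,org,y,ph,255,200,130,210,2)[0])
    print(deg,org)
cv2.imwrite('pics/c17.png',np.hstack(A));cv2.imwrite('pics/c18.png',np.hstack(B))
```

```text
-10 [ 0.56318905 -0.1766976   0.10868931]
-20 [ 0.56469433 -0.18377938  0.11062926]
-30 [ 0.56610671 -0.19042407  0.11379695]
```

View pics/c17.png

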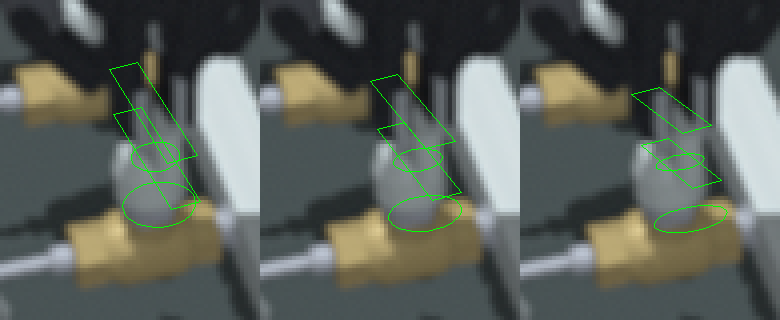

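View pics/c18.png

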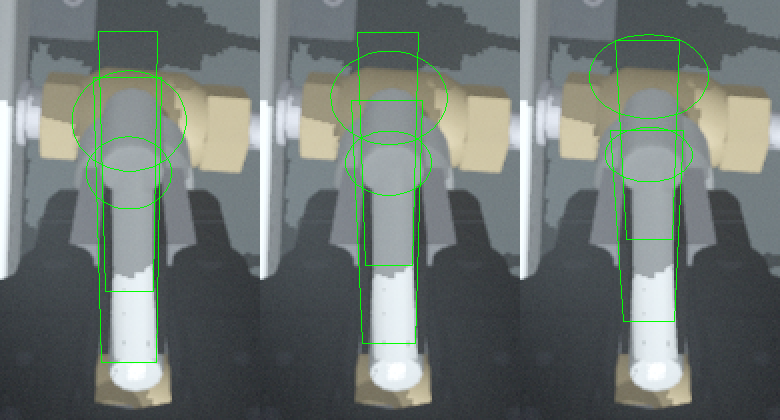

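Run:
```python
from h import *
s=snap('side');t=snap('top');w=snap('wrist')
cv2.imwrite('pics/c19.png',np.hstack([cv2.resize(s['img'][280:340,305:365],(400,600)[:1]*2,interpolation=2),cv2.resize(t['img'][210:270,415:475],(400,400),interpolation=2)]))
cv2.imwrite('pics/c20.png',cv2.resize(w['img'][225:405,240:400],(533,600),interpolation=2))
```

```text
(no output)
```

View pics/c19.png

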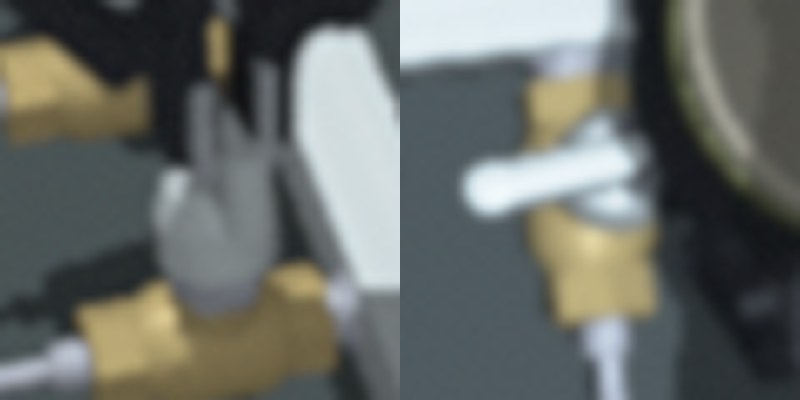

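View pics/c20.png

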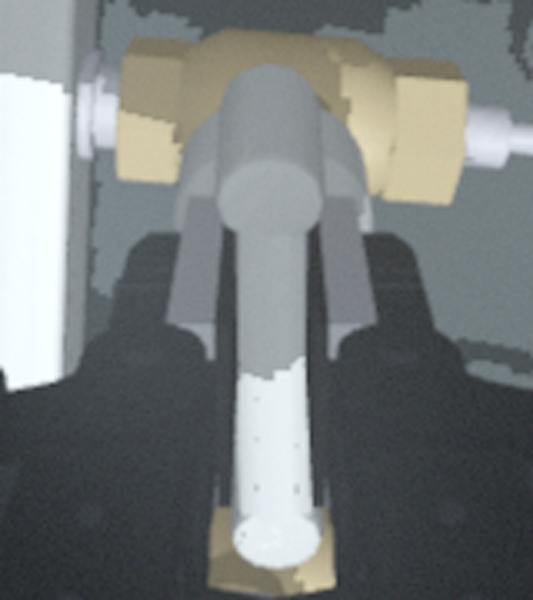

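Run:
```python
from mdl import *
np.set_printoptions(precision=4,suppress=True)
t=snap('top');w=snap('wrist');s=snap('side')
for z in (.12,.14,.155,.17): print(z,onz(t,424.5,238.6,z), 'wrist far',onz(w,322.7,394,z),'near',onz(w,320.5,273,z))
# triangulate far end
def tri(a,b):
    (o1,d1),(o2,d2)=ray(*a),ray(*b)
    A=np.stack([d1,-d2],1);x=np.linalg.lstsq(A,o2-o1,rcond=None)[0];return o1+d1*x[0],o2+d2*x[1]
print(tri((t,424.5,238.6),(w,322.7,390)))
```

```text
0.12 [ 0.5526 -0.1259  0.12  ] wrist far [ 0.5452 -0.1     0.12  ] near [ 0.5621 -0.1742  0.12  ]
0.14 [ 0.5503 -0.1223  0.14  ] wrist far [ 0.5487 -0.1161  0.14  ] near [ 0.5637 -0.1817  0.14  ]
0.155 [ 0.5485 -0.1196  0.155 ] wrist far [ 0.5513 -0.1283  0.155 ] near [ 0.5648 -0.1873  0.155 ]
0.17 [ 0.5467 -0.1169  0.17  ] wrist far [ 0.554  -0.1404  0.17  ] near [ 0.5659 -0.1929  0.17  ]
(array([ 0.5498, -0.1216,  0.1438]), array([ 0.5499, -0.1216,  0.1438]))
```

Run:
```python
from mdl import *
np.set_printoptions(precision=4,suppress=True)
arm.command_gripper(.035,60)
arm.hold(.2)
o=arm.get_obs();print(o['position'],o['force'],o['opening'],o['clock'])
w=snap('wrist');s=snap('side');t=snap('top')
cv2.imwrite('pics/c21.png',np.hstack([cv2.resize(s['img'][280:340,305:365],(400,400),interpolation=2),cv2.resize(t['img'][210:270,415:475],(400,400),interpolation=2)]))
cv2.imwrite('pics/c22.png',cv2.resize(w['img'][205:405,230:410],(540,600),interpolation=2))
```

```text
[ 0.5613 -0.1684  0.1136] [-0.3162  0.4466 -0.7519] 0.035032076318985556 19.6417
```

View pics/c21.png

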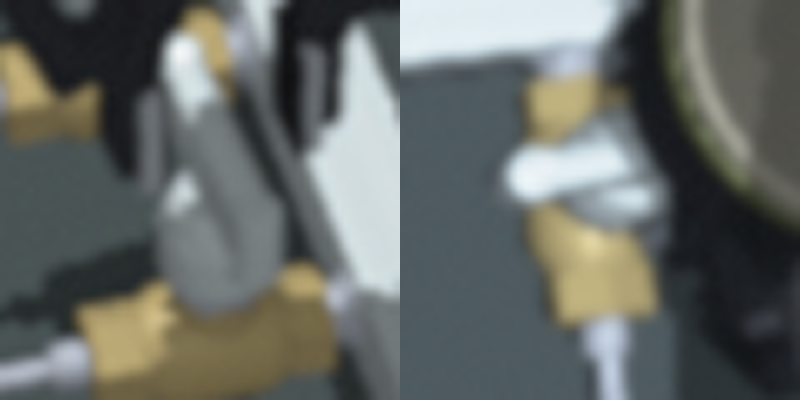

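View pics/c22.png

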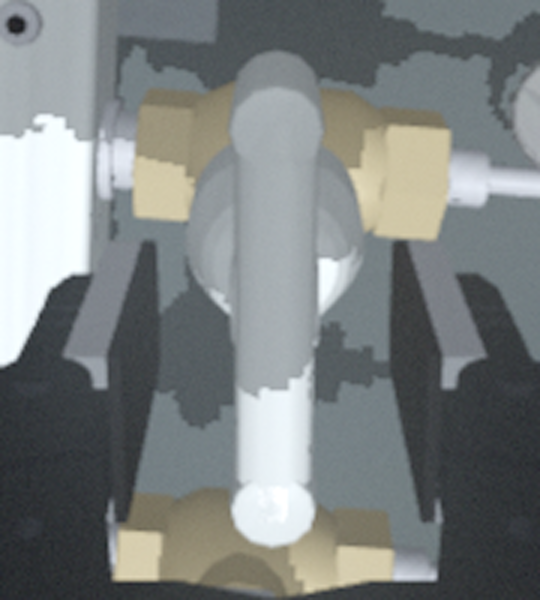

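Run:
```python
from mdl import *
w=snap('wrist');s=snap('side');t=snap('top');y=np.radians(-78);A=[]
org=np.array([.5603,-.1675,.105])
A=[over(s,org,y,0,305,270,60,75,6)[0],over(t,org,y,0,415,200,60,75,6)[0]]
cv2.imwrite('pics/c23.png',np.hstack(A))
cv2.imwrite('pics/c24.png',over(w,org,y,0,230,205,180,200,3)[0])
```

```text
(no output)
```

View pics/c23.png

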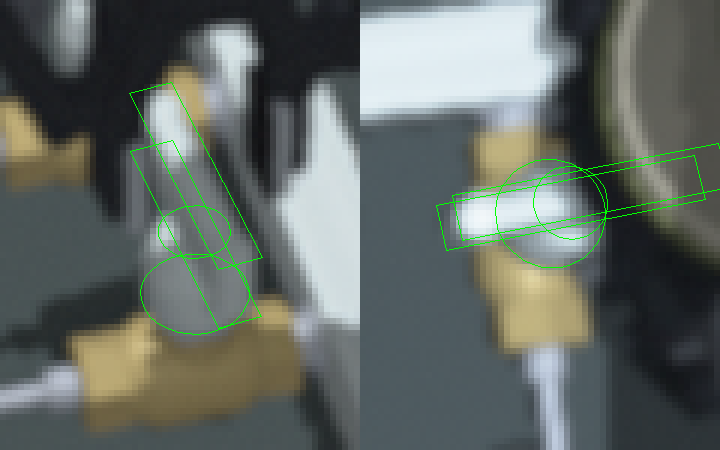

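View pics/c24.png

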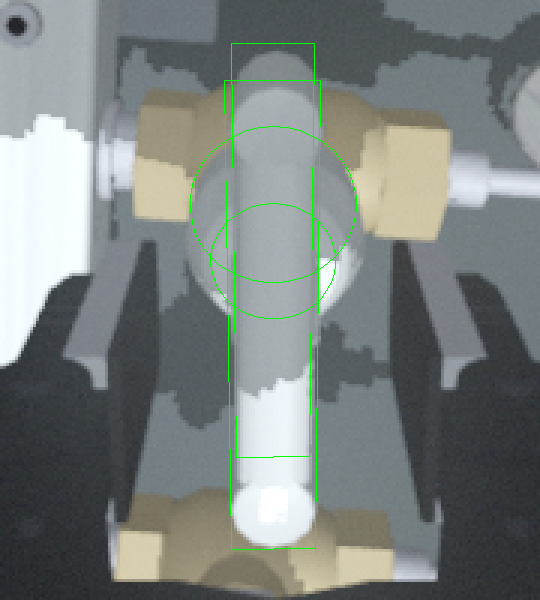

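Run:
```python
from mdl import *
np.set_printoptions(precision=4,suppress=True)
x,y=.5603,-.1675
arm.servo_line([x,y,.14],speed=.12)
arm.command_gripper(0,60)
print(arm.servo_line([x,y,.115],speed=.05,max_force=20))
o=arm.get_obs();print(o['position'],o['force'],o['opening'],o['clock'])
s=snap('side');t=snap('top');yw=np.radians(-78)
org=np.array([.5603,-.1675,.105])
cv2.imwrite('pics/c25.png',np.hstack([over(s,org,yw,0,305,270,60,75,6)[0],over(t,org,yw,0,415,200,60,75,6)[0]]))
w=snap('wrist');cv2.imwrite('pics/c26.png',over(w,org,yw,0,230,205,180,200,3)[0])
```

```text
True
[ 0.561  -0.1677  0.1217] [-2.7305  0.3064  7.5071] 0.00019656808360815937 21.1583
```

View pics/c25.png

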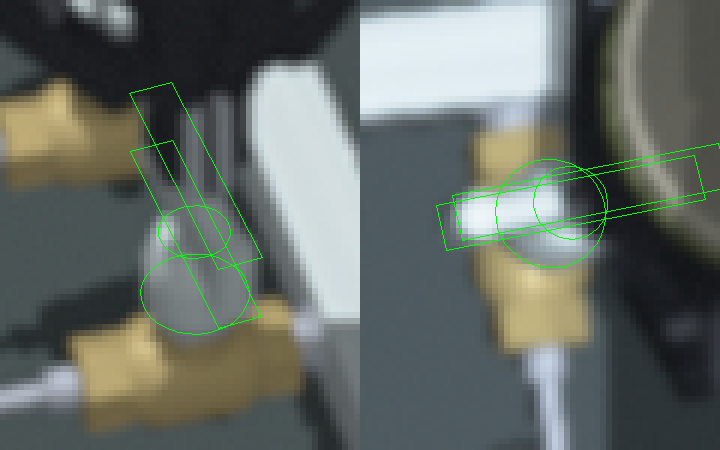

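View pics/c26.png

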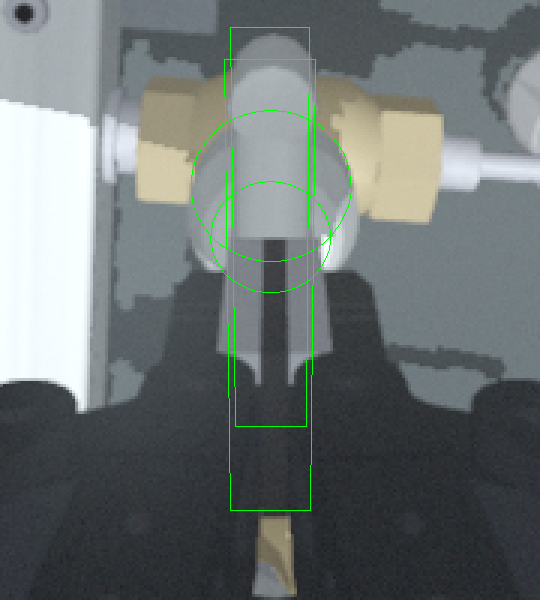

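Run:
```python
from mdl import *
np.set_printoptions(precision=4,suppress=True)
x,y=.5603,-.1675
arm.servo_line([x,y,.14],speed=.12)
arm.command_gripper(.035,60)
print(arm.servo_line([x,y,.1055],speed=.06,max_force=10))
arm.command_gripper(0,50)
o=arm.get_obs();print(o['position'],o['force'],o['moment'],o['opening'],o['clock'])
w=snap('wrist')
cv2.imwrite('pics/c27.png',over(w,np.array([.5603,-.1675,.105]),np.radians(-78),0,230,205,180,200,3)[0])
```

```text
False
[ 0.5607 -0.1676  0.1061] [-0.1356 -0.4984  3.542 ] [-0.0181  0.0693 -0.0127] 0.010682788433500448 23.1083
```

View pics/c27.png

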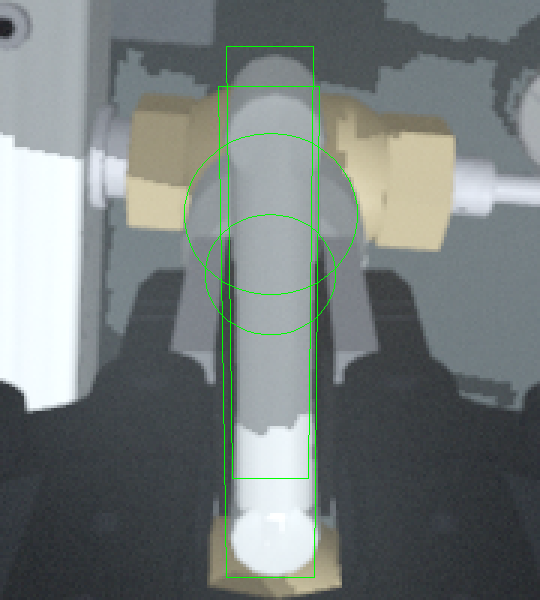

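Run:
```python
from mdl import *
np.set_printoptions(precision=3,suppress=True)
x,y=.5605,-.1675
c0=arm.get_obs()['clock']
for d in (-65,-50,-35,-20,-5,7):
    try: arm.servo_line([x,y,.1055],rotation=q(np.radians(d)),speed=.1)
    except Exception as e: print(d,repr(e)); break
    o=arm.get_obs();print(d,o['position'],o['force'],o['moment'],o['opening'],round(o['clock']-c0,2))
    if abs(o['moment'][2])>2 or np.linalg.norm(o['force'])>40: print('stop');break
w=snap('wrist','w28.png');snap('top','t28.png')
```

```text
-65 [ 0.561 -0.167  0.106] [-1.067  1.722  5.276] [0.368 0.174 0.046] 0.010895588808483085 0.38
-50 [ 0.561 -0.167  0.106] [1.225 2.848 5.552] [ 0.562 -0.202  0.012] 0.010748502247721567 0.78
-35 [ 0.561 -0.167  0.106] [1.837 3.511 3.648] [ 0.755 -0.554 -0.035] 0.010311127559993827 1.19
-20 [ 0.562 -0.166  0.106] [3.455 3.866 4.117] [ 0.982 -0.823 -0.036] 0.01051853631840956 1.6
-5 [ 0.562 -0.166  0.106] [3.049 4.873 4.686] [ 1.173 -0.835 -0.011] 0.010714585599345992 2.01
7 [ 0.562 -0.166  0.106] [3.864 5.644 4.698] [ 1.272 -0.831 -0.03 ] 0.010712456217821922 2.37
```

View pics/w28.png

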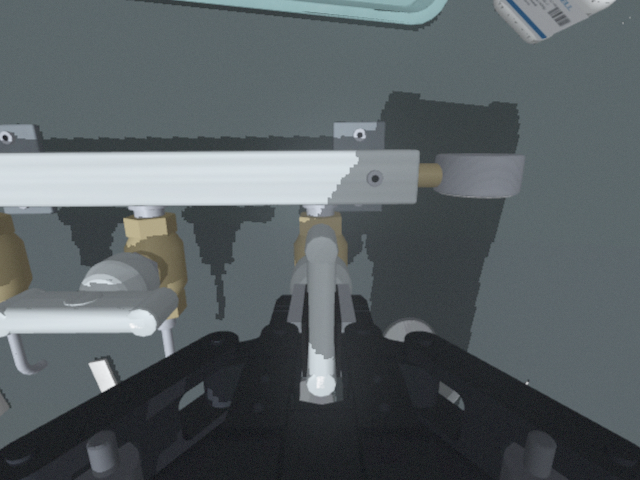

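Run:
```python
from mdl import *
np.set_printoptions(precision=3,suppress=True)
x,y=.561,-.1672
for d in (10,13,15):
    arm.servo_line([x,y,.1055],rotation=q(np.radians(d)),speed=.1)
    o=arm.get_obs();print(d,o['position'],o['force'],o['moment'],o['opening'],o['clock'])
    if abs(o['moment'][2])>.8: print('stop');break
arm.command_gripper(.035)
arm.servo_line([x,y,.20],speed=.15)
yw=np.radians(9);A=np.array([.5603,-.1672,.105])
w=snap('wrist','w29.png')
cv2.imwrite('pics/c30.png',over(w,A,yw,0,230,150,180,200,3)[0]);print(arm.get_obs()['clock'])
```

```text
10 [ 0.562 -0.166  0.106] [1.713 4.269 7.174] [ 1.219 -0.403 -0.211] 0.010398170164451525 25.875
13 [ 0.562 -0.166  0.106] [0.671 5.545 6.473] [ 1.302 -0.391 -0.154] 0.010667981272049291 26.125
15 [ 0.562 -0.166  0.106] [0.799 5.853 6.483] [ 1.253 -0.307 -0.149] 0.011001604593665617 26.375
27.5667
```

View pics/c30.png

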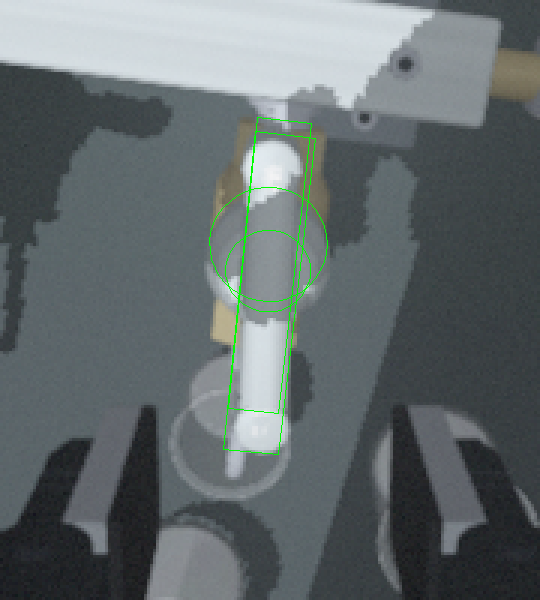

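View pics/w29.png

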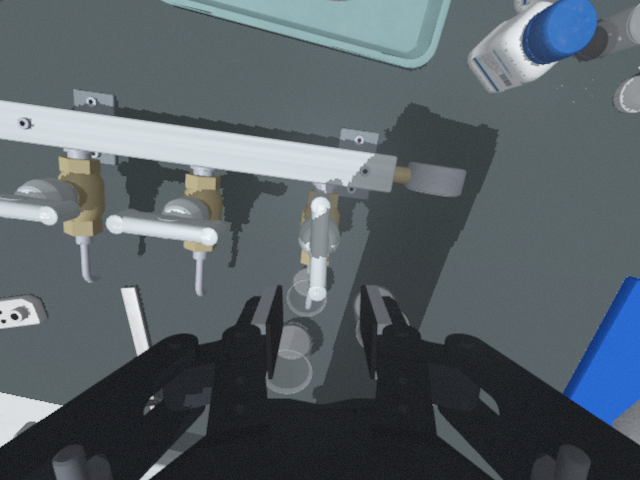

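Run:
```python
from mdl import *
np.set_printoptions(precision=4,suppress=True)
w=snap('wrist')
a=onz(w,320.2,205,.155);b=onz(w,317,293.5,.155);print(a,b,np.linalg.norm(a-b),(a+b)/2,np.degrees(np.arctan2(*(a-b)[[1,0]])))
# header edge yaw at z=.09, lower edge
h1=onz(w,0,140,.09);h2=onz(w,390,191,.09);print('hdr',np.degrees(np.arctan2(*(h1-h2)[[1,0]]))-90)
n1=onz(w,320,196,.07)
# retreat, get clear top/side view
arm.servo_line([.561,-.1672,.28],speed=.2)
arm.move_to([.5,-.35,.30],q(np.radians(15)))
t=snap('top','t31.png');s=snap('side','s31.png')
A=np.array([.5603,-.1672,.105]);yw=np.radians(12)
cv2.imwrite('pics/c31.png',np.hstack([over(s,A,yw,0,305,270,60,75,6)[0],over(t,A,yw,0,415,200,60,75,6)[0]]))
print(arm.get_obs()['clock'])
```

```text
[ 0.59   -0.1598  0.155 ] [ 0.5292 -0.1738  0.155 ] 0.062452668490203485 [ 0.5596 -0.1668  0.155 ] 12.908303214423889
hdr 7.617081520779962
29.0583
```

View pics/c31.png

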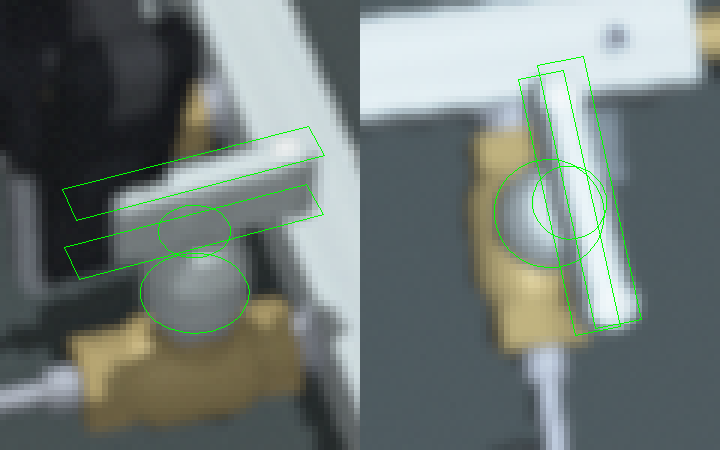

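View pics/t31.png

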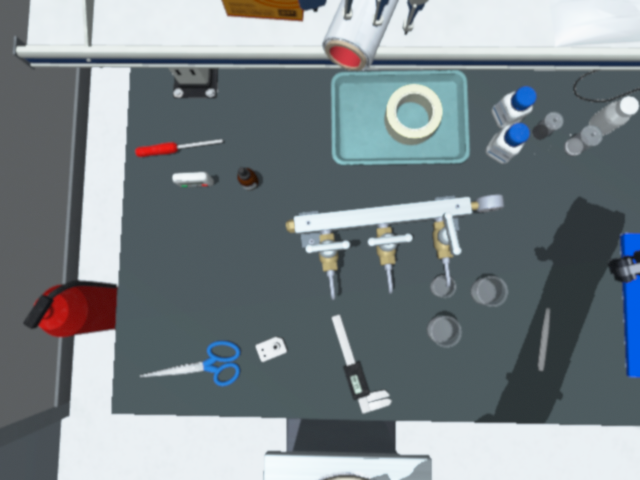

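Run:
```python
from mdl import *
arm.move_to([.3,-.5,.30],q(np.radians(15)))
t=snap('top');s=snap('side','s32.png')
A=np.array([.5603,-.1672,.105]);B=A+[-.0126,.1042,0]
u,v=proj(s,B).astype(int);
im=[over(s,A,np.radians(13),0,305,265,65,80,6)[0],over(s,B,np.radians(97),0,u-32,v-50,65,80,6)[0]]
cv2.imwrite('pics/c33.png',np.hstack(im))
for r in vision.silhouettes('mini_beaker','top'):
    ys,xs=np.where(r['mask']);print(r['confidence'],r['bbox'],xs.mean().round(1),ys.mean().round(1))
for th in('timer','dropper_bottle'):
  for r in vision.silhouettes(th,'top'): print(th,r['bbox'])
print(arm.get_obs()['clock'])
```

```text
0.93 [425.0, 314.7, 462.4, 349.8] 443.7 330.5
0.9 [433.6, 276.6, 454.9, 295.8] 442.2 286.4
0.68 [468.5, 273.8, 506.6, 304.9] 488.6 290.4
timer [173.4, 174.3, 214.4, 190.8]
dropper_bottle [237.3, 166.1, 261.7, 193.9]
30.2917
```

View pics/c33.png

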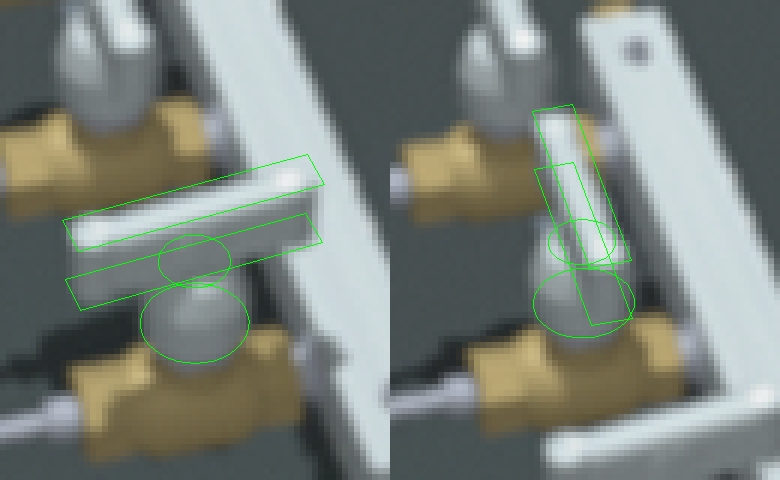

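Run:
```python
from h import *
arm.finish_job();print(arm.get_obs()['clock'])
```

```text
the job is handed in; nothing more can be done
the job is handed in; nothing more can be done
```

The loose tee handle is on the bare stem at the -y station. I turned it anticlockwise to the open stop, released it and handed the job in at about 30 s. No verdict was reported.

**What went wrong on the way:**
- **First grasp:** the gripper closed above the handle, because its real fingertips sit about 3 cm behind the reported TCP. I allowed for that and gripped it on the second try.
- **First push:** the handle tilted about 19° on the stem and jammed. When I opened the gripper it dropped upright. I pressed it down with the fingers shut until a 20 N contact, then gripped it again and turned it.

**Last checks:**
- **Height:** the press stopped where I expect the wing top of a seated handle to be, about 155 mm. The side view matches the neighbouring fitted handle at the same height, though the hub's lower edge shows about 1.5 pixels low on both.
- **Angle:** the wings measured about 13° against a branch direction of 7–7.6°, so roughly 6° off. That equals the handle's play beyond a stem at its stop. It puts the valve fully open and the wings within the 11° limit, but I inferred the stem angle and did not see it directly.
- **Stop:** the turning moment rose only slightly, to about 0.2 N m. So the stop was not felt clearly.
- **Surroundings:** the beaker is unchanged to within a pixel. The timer and dropper bottle show no visible movement, and the other two handles still look shut. The arm was clear of everything at hand-in.

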